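Find the left-hand wing screw and free its cartridge

TASK

Two clamp blocks that look alike each lock a white cartridge with a wing screw; one screw, on the fuel-gas line, has a left-hand thread, the other an ordinary right-hand thread. Try the screws gently both ways to learn which is left-handed, never straining a screw against its tight stop, then undo the left-hand one until its cartridge is free, draw that cartridge out along its rail and lay it, tab up, flat in the black tray. Leave the other cartridge in place with its screw tight, and do not move the bottle, beaker or brass fitting.

Things in the scene. Friction and masses are not known exactly. Their poses are not given: they have to be found in the camera images.
- clamp_p: Aluminium clamp block p, fixed, 60 long (x) x 56 wide (y) x 50 mm high, origin at the centre of its underside; either block may have the left-hand screw. From its -x face a rail, 26 mm wide and 14 mm high, runs out to x = -95 mm. A channel 23 mm wide and 14 mm high (floor at z = 14 mm, closed at the back) holds the cartridge, which can only leave along the block's own -x. The wing screw stands on its top, on the origin's axis.
- wing_p (a point): Centre of the steel wing (flat upright grip) of screw p: 34 long (its own x) x 10 thick (its y) x 26 mm high, centre 75 mm above the bench when tight, on a 9 mm stem, clear of the block's top by 12 mm. Tight, its length lies along the block's x. Turns with the screw and rises 2.0 mm per rad undone.
- screw_p (a joint): Wing screw of clamp p: angle turned from tight, rad, positive counter-clockwise, negative clockwise seen from above; 0 = tight, at a hard stop. A right-hand screw undoes to positive, a left-hand one to negative values, end stop at 2.6; which this is must be found by trying. Turning it takes 0.12 N m; it stays where left. Its pin frees the cartridge at 1.75; undo it 2 to 2.5 to draw the cartridge.
- insert_p (a joint): Twist of the threaded insert of clamp p in its springy mount, rad, positive counter-clockwise seen from above, 0 = unloaded. It gives 0.4 rad per N m (2.5 N m/rad), either way: undoing shows about 0.05, pushing a tight screw tighter makes it climb steadily with the angle turned. Beyond 0.2 (0.5 N m) the thread is strained and the work is spoilt.
- tab_p (a point): Grasp point on cartridge p: 3 mm above half-height of the upright tab, 22 long (x) x 20 wide (y) x 34 mm high, that stands on the cartridge's -x end in front of the block; 31 mm above the cartridge's underside, 45 mm above the bench at the start. Axes as the cartridge's.
- mid_p (a point): Centre of the bar of cartridge p (0.08 to 0.17 kg): white bar 116 long (x) x 20 wide (y) x 12 mm high, 6 mm above its underside; the tab is centred 46 mm from here towards -x. It lies on the rail with its far 56 mm inside the block; drawn 60 mm or more along the block's -x it is clear and can be lifted.
- clamp_q: Aluminium clamp block q, fixed, 60 long (x) x 56 wide (y) x 50 mm high, origin at the centre of its underside; either block may have the left-hand screw. From its -x face a rail, 26 mm wide and 14 mm high, runs out to x = -95 mm. A channel 23 mm wide and 14 mm high (floor at z = 14 mm, closed at the back) holds the cartridge, which can only leave along the block's own -x. The wing screw stands on its top, on the origin's axis.
- wing_q (a point): Centre of the steel wing (flat upright grip) of screw q: 34 long (its own x) x 10 thick (its y) x 26 mm high, centre 75 mm above the bench when tight, on a 9 mm stem, clear of the block's top by 12 mm. Tight, its length lies along the block's x. Turns with the screw and rises 2.0 mm per rad undone.
- screw_q (a joint): Wing screw of clamp q: angle turned from tight, rad, positive counter-clockwise, negative clockwise seen from above; 0 = tight, at a hard stop. A right-hand screw undoes to positive, a left-hand one to negative values, end stop at 2.6; which this is must be found by trying. Turning it takes 0.12 N m; it stays where left. Its pin frees the cartridge at 1.75; undo it 2 to 2.5 to draw the cartridge.
- insert_q (a joint): Twist of the threaded insert of clamp q in its springy mount, rad, positive counter-clockwise seen from above, 0 = unloaded. It gives 0.4 rad per N m (2.5 N m/rad), either way: undoing shows about 0.05, pushing a tight screw tighter makes it climb steadily with the angle turned. Beyond 0.2 (0.5 N m) the thread is strained and the work is spoilt.
- tab_q (a point): Grasp point on cartridge q: 3 mm above half-height of the upright tab, 22 long (x) x 20 wide (y) x 34 mm high, that stands on the cartridge's -x end in front of the block; 31 mm above the cartridge's underside, 45 mm above the bench at the start. Axes as the cartridge's.
- mid_q (a point): Centre of the bar of cartridge q (0.08 to 0.17 kg): white bar 116 long (x) x 20 wide (y) x 12 mm high, 6 mm above its underside; the tab is centred 46 mm from here towards -x. It lies on the rail with its far 56 mm inside the block; drawn 60 mm or more along the block's -x it is clear and can be lifted.
- tray: Black open tray, fixed, 180 (x) x 130 (y) x 36 mm high, walls and floor 4 mm thick, origin at the centre of its underside.
- bottle: Bystander: amber glass bottle, 52 mm across, 120 mm high; origin at its foot's centre.
- beaker: Bystander: clear open beaker, 64 mm across, 80 mm high; origin at its foot's centre.
- fitting: Bystander: brass fitting, 32 mm across, 34 mm high; origin at its foot's centre.
Mind the look-alikes: they are no part of the job. Leave any green or red look-alike of the clamp_q alone.

How it is judged:
By the outcome, as a careful person would: the job done as asked, in the order asked, and still so for the second after the job is handed in, with the robot touching nothing.
It also fails if it takes over 72 s, if anything falls off the work surface, if the arm or the gripper's body presses on something with over 40 N, if the wrist force passes 120 N, or if a joint passes its speed limit or range.

ROBOT

A 6-joint arm with a two-finger parallel gripper is mounted at the origin on the work surface. World frame = base frame: x ahead of the robot, y to its left, z up, the work surface at z = 0. Lengths are in mm, angles in rad, forces in N, time in s.
With the tool pointing down it reaches from about 300 to 775 mm from the base axis. Payload 14.6 kg.
Tool frame: the origin (TCP) lies between the finger pads; the fingertips stand 22 mm ahead of it and the grasp point (between the pads) lies 3 mm ahead of it (finger_overhang is the distance from the TCP to the fingertips, in mm); z points along the fingers, y is the direction in which the jaws open and shut (so a half turn about z gives the same grasp; the last joint's range is limited). The gripper opens to 94 mm and grips with 3 to 60 N. Pads are 16 mm wide; open, the fingers measure 119 mm over their backs; the gripper's body (75 mm by 177 mm) begins 78 mm behind the grasp point.
Start: joints at [1.084, 0.3, 1.521, -0, 1.321, -0.067], TCP at [224.164, 502.235, 227.446] pointing down, gripper open.
Joint ranges: [-3.03, 3.03], [-0.79, 2.21], [0.23, 2.52], [-1.04, 4.18], [0, 3.07], [-2.55, 2.55]. Speed limits (rad/s): [2.22, 2.22, 2.57, 3.14, 3.14, 3.14].

INTERFACE

Orientations are given as [roll, pitch, yaw] about the fixed x, y, z axes, in that order (R = Rz(yaw) Ry(pitch) Rx(roll)).
In Python, from cell import * gives the robot as it stands.
- The arm moves only by the tool jog_arm, never from a script. Its argument "increments" is a list of rows, each a list of 7 numbers: the shift along the tool's x, y, z in cm, then the turn, a rotation vector about the tool's x, y, z in degrees, then the finger opening in cm, from 0 to 9.4. In form: [[x, y, z, wx, wy, wz, grip], ...]. A call has 1 to 20 rows; each row shifts and turns the commanded pose from where the row before left it, along the tool's axes as they then stand; what a row does not reach is not made up. A row lasts 1/8 s, in which the tool goes at most 62.5 mm and 10.7 degrees, less where a joint would pass 70% of its speed; a pose out of reach is approached as far as the arm can. A call is refused whole if a number of a shift passes 6.25 or a number of a turn 10.7, either way. A call with a gripper value outside its range is refused whole. The fingers move at their own pace and stop on an object; "squeeze" is the grip in N (left out, the last holds). Time passes only in rows, so rows that do not move let the fingers close. It gives the time, the measured TCP pose, the force and the opening at its end, in the units of the state.
- read_state(): the state, without advancing time (a new reading comes with each control period).
- camera(name): name is "scene" or "top" or "wrist"; returns a dict with "image" (400x640x3 uint8, red, green, blue), "K" (3x3 intrinsics, pixels), "rvec" (rotation vector, rad) and "tvec" (3), from world to camera coordinates, as OpenCV has them. Camera axes: x right, y down, z forward; pixel columns grow to the right and rows downward; lengths in mm; the calibration is good to about 2 mm. A picture is of the moment at which its call begins. There is no depth.
- sign_off(): hands the job in, once; it reports no verdict.
Trained networks look in a picture, given as the dict that the camera call returned (one of the last four; its "shot" number tells which), for a name from the list of things; names that differ only in an ending like _2 or _b are one class to them, and where a whole thing is asked for, a point or a joint stands for the part that bears it (a point fixed in the world has none). Each returns a list of dicts, best first, with "conf" (0 to 1); they miss things now and then, are a little off and sometimes report something else, mostly with a low value. They report only what shows in the picture. A call takes as long as a camera call. They do not tell look-alikes from the thing itself.
- recognise(picture, name): "centre" ([x, y, z] in mm, in the coordinates of the camera as it stood for that picture, good to about 4 mm: the middle of the surface that is visible of it).
- regions_of(picture, name): "mask" (400x640 bool, what is visible of it).
The state is a dict: "clock": time; "joints": joint angles; "qd": joint speeds; "effort": joint torques, N m; "eef_pos": TCP position; "eef_rot": TCP orientation; "wrist_force": force on the tool from outside, world axes, zero at the start; "moment": the same for the moment, N m; "finger_gap": finger opening in mm.
Only numpy, scipy, OpenCV 4.12 (cv2) and the standard library are available. Lean on these libraries where they do the work, as an engineer would, in place of code of your own. Each camera call takes 0.05 s, during which the arm holds its last target.

## Working session

There is one attempt and no reset: what is moved stays moved. The work goes in short steps, Python scripts to look and compute and a tool call to move; the robot and the scene stay as the last step left them, time stands still between calls to the robot, and variables do not carry over. Pictures are saved under pics/ and viewed, and the job is handed in when it is done.

Besides the shell and the picture viewer there is one more tool, called after "Request:" as a command line: name --pt "numbers of a row" for each row, then --argument value for the rest. jog_arm: Moves the arm, as the interface text tells. Its arguments: {"type":"object","properties":{"increments":{"type":"array"},"squeeze":{"type":"number"}},"required":["increments"]}

```bash
mkdir -p pics; ls; python3 - <<'E'
from cell import *
import cv2
s=read_state(); print(s)
for n in ["scene","top","wrist"]:
    p=camera(n); cv2.imwrite(f"pics/a_{n}.png",p["image"][:,:,::-1]); print(n,p["K"].tolist(),p["rvec"],p["tvec"],p["shot"])
E
```

```text
pics
{'clock': 0.0, 'joints': array([ 1.08441081e+00,  3.00446483e-01,  1.52158744e+00, -3.24144488e-05,
        1.32067812e+00, -6.66186158e-02]), 'qd': array([-0.00010895, -0.00027615, -0.00062114, -0.00148649,  0.00013246,
       -0.00030575]), 'effort': array([-3.63433232e-03, -5.31800151e+01, -3.52734053e+01,  7.06392643e-02,
        2.44160666e-02, -6.64644745e-05]), 'eef_pos': array([224.06003995, 502.03398277, 226.89712484]), 'eef_rot': array([-3.14047366e+00, -4.31898877e-05,  2.72183376e+00]), 'wrist_force': array([0.30232498, 0.57561297, 0.07856019]), 'moment': array([0.02565275, 0.0378481 , 0.00381804]), 'finger_gap': 93.50229789274267}
scene [[458.0321981068859, 0.0, 317.2200521258698], [0.0, 458.0321981068859, 191.62985511657084], [0.0, 0.0, 1.0]] [ 1.89678342  1.64629437 -0.64127462] [-232.74633928 -390.30113193 1448.00485607] 1
top [[364.83306309909386, 0.0, 322.52904329503315], [0.0, 364.83306309909386, 201.85907734358327], [0.0, 0.0, 1.0]] [ 2.11208953 -2.12098637  0.14650488] [161.70739479 641.0889623  946.17293353] 2
wrist [[353.9940463330955, 0.0, 318.6306884636171], [0.0, 353.9940463330955, 204.48479434691873], [0.0, 0.0, 1.0]] [-2.43286275 -1.57887937 -0.21735784] [-549.81455322  -28.54073145  391.91098492] 3
```

View pics/a_scene.png

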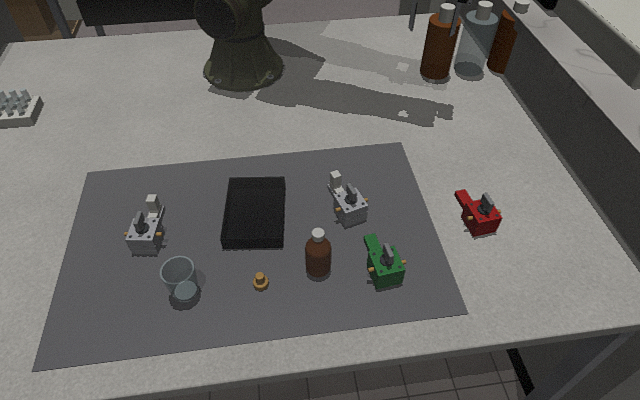

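View pics/a_top.png

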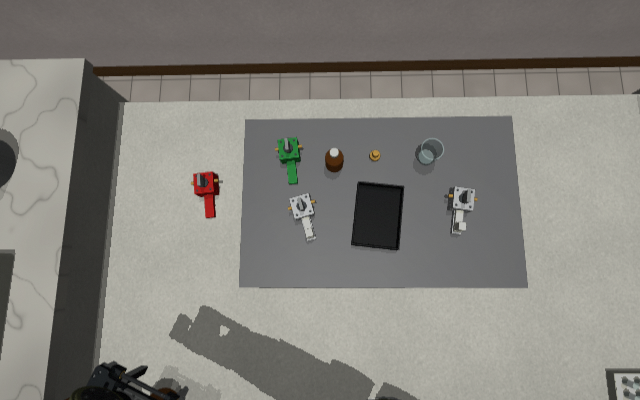

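View pics/a_wrist.png

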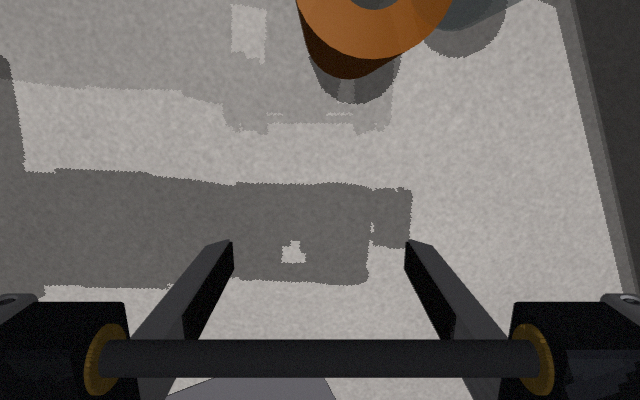

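```bash
cat > h.py <<'E'
from cell import *
import cv2, numpy as np
def Rt(p): return cv2.Rodrigues(np.asarray(p["rvec"],float))[0], np.asarray(p["tvec"],float)
def toworld(p,c): R,t=Rt(p); return R.T@(np.asarray(c)-t)
def proj(p,X): return cv2.projectPoints(np.asarray(X,float).reshape(-1,1,3),np.asarray(p["rvec"],float),np.asarray(p["tvec"],float),p["K"],None)[0].reshape(-1,2)
def ray(p,uv):
    R,t=Rt(p); d=R.T@(np.linalg.inv(p["K"])@np.array([uv[0],uv[1],1.])); return -R.T@t, d/np.linalg.norm(d)
def atz(p,uv,z): o,d=ray(p,uv); return o+d*(z-o[2])/d[2]
def tri(obs):
    A=np.zeros((3,3)); b=np.zeros(3)
    for p,uv in obs:
        o,d=ray(p,uv); M=np.eye(3)-np.outer(d,d); A+=M; b+=M@o
    X=np.linalg.solve(A,b); return X,[np.round(proj(p,X)[0]-uv,1) for p,uv in obs]
E
python3 - <<'E'
from h import *
for n in ["scene","top"]:
    p=camera(n)
    for nm in ["clamp_p","wing_p","tab_p","mid_p","tray","bottle","beaker","fitting"]:
        for r in recognise(p,nm)[:6]:
            c=r["centre"]; uv=(p["K"]@c/c[2])[:2]
            print(n,nm,round(r["conf"],2),np.round(toworld(p,c)),np.round(uv))
    im=p["image"]
    for i,(u,v) in enumerate([(345,195),(148,222)] if n=="scene" else [(303,215),(460,210)]):
        cr=cv2.resize(im[v-40:v+40,u-50:u+50],None,fx=8,fy=8,interpolation=cv2.INTER_CUBIC); cv2.imwrite(f"pics/b_{n}{i}.png",cr[:,:,::-1])
E
```

```text
scene clamp_p 0.91 [645. 216.  45.] [350. 205.]
scene clamp_p 0.81 [708. 493.  40.] [481. 214.]
scene clamp_p 0.74 [ 664. -218.   48.] [145. 233.]
scene clamp_p 0.64 [809. 253.  52.] [384. 263.]
scene wing_p 0.7 [805. 258.  84.] [388. 252.]
scene wing_p 0.63 [701. 494.  79.] [485. 200.]
scene wing_p 0.58 [ 654. -221.   83.] [140. 219.]
scene wing_p 0.58 [639. 220.  81.] [352. 191.]
scene wing_p 0.52 [780. 131.  69.] [320. 254.]
scene tab_p 0.73 [571. 197.  39.] [335. 183.]
scene tab_p 0.52 [ 583. -208.   39.] [155. 206.]
scene mid_p 0.84 [ 581. -211.   41.] [154. 205.]
scene mid_p 0.52 [568. 191.  39.] [333. 183.]
scene tray 0.69 [610.   9.   6.] [256. 214.]
scene bottle 0.59 [779. 132.  74.] [320. 252.]
scene beaker 0.58 [ 785. -142.   55.] [178. 277.]
scene fitting 0.7 [796.  12.  14.] [262. 283.]
scene fitting 0.44 [ 657. -223.   76.] [139. 222.]
top clamp_p 0.91 [682. 491.  50.] [205. 189.]
top clamp_p 0.86 [779. 257.  49.] [288. 155.]
top clamp_p 0.8 [627. 215.  48.] [303. 208.]
top wing_p 0.63 [ 653. -226.   88.] [468. 195.]
top wing_p 0.51 [702. 497.  85.] [199. 179.]
top wing_p 0.46 [636. 223.  92.] [298. 202.]
top tab_p 0.64 [578. 201.  29.] [308. 226.]
top tab_p 0.54 [ 585. -214.   23.] [457. 223.]
top mid_p 0.56 [574. 203.  26.] [307. 228.]
top mid_p 0.54 [ 584. -217.   29.] [458. 223.]
top tray 0.85 [613.   3.   3.] [378. 214.]
top bottle 0.71 [758. 129.  84.] [333. 158.]
top beaker 0.72 [ 791. -150.   50.] [432. 149.]
top fitting 0.57 [779.  14.  14.] [372. 158.]
```

```bash
cd pics; python3 -c "
import cv2,numpy as np
a=[cv2.resize(cv2.imread(f'b_{n}{i}.png'),(400,300)) for n in('scene','top') for i in (0,1)]
cv2.imwrite('b_all.png',np.vstack([np.hstack(a[:2]),np.hstack(a[2:])]))"
```

```text
(no output)
```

View pics/b_all.png

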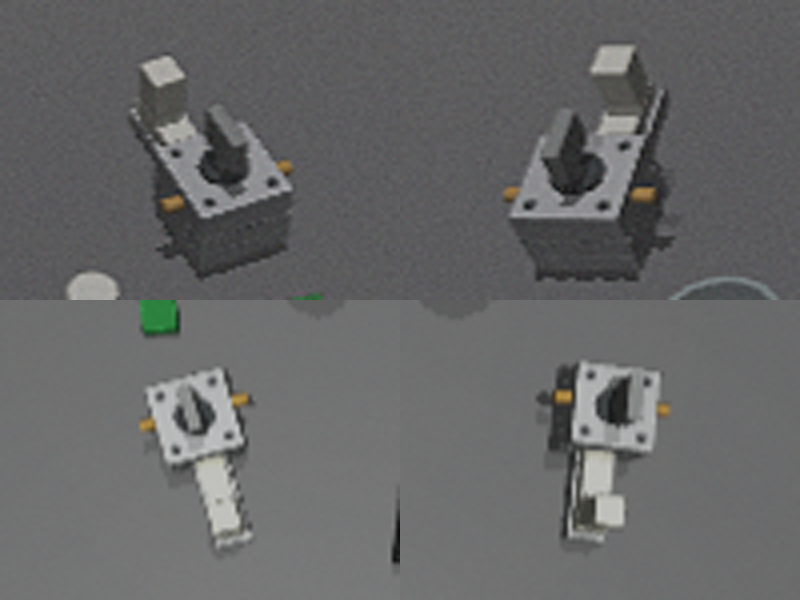

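```bash
cat >> h.py <<'E'
from scipy.spatial.transform import Rotation as Ro
def tool(s=None):
    s=s or read_state(); return Ro.from_euler('xyz',s["eef_rot"]).as_matrix(), s["eef_pos"]
def plan(target,yaw,s=None,n=None):
    """increments total in tool frame; rows moved with rotation applied after shift each row -> simulate"""
    s=s or read_state(); R,p=tool(s); Rt_=Ro.from_euler('xyz',[np.pi,0,yaw]).as_matrix()
    rv=Ro.from_matrix(R.T@Rt_).as_rotvec(degrees=True); d=R.T@(np.array(target)-p)
    print("shift tool cm",np.round(d/10,2),"rotvec deg",np.round(rv,2)); return d,rv
E
python3 - <<'E'
from h import *
p=camera("wrist"); R,t=Rt(p); T,q=tool()
print("cam in tool",T.T@(-R.T@t-q)); print("cam axes in tool",np.round(T.T@R.T,3)); print(read_state()["clock"])
plan([600,200,230],-2.84)
E
```

```text
cam in tool [  79.66863828    0.66596355 -156.68511288]
cam axes in tool [[ 0.    -0.962 -0.273]
 [ 1.     0.    -0.001]
 [ 0.001 -0.273  0.962]]
1.1
shift tool cm [-46.64 -12.28  -0.25] rotvec deg [ -0.     0.   -41.33]
```

```bash
python3 - <<'E'
from h import *
plan([675,228,235],-2.84)
E
```

```text
shift tool cm [-52.35  -6.67  -0.75] rotvec deg [ -0.     0.   -41.33]
```

Request:
jog_arm --pt "-5.24 -0.67 -0.08 0 0 0 9.4" --pt "-5.24 -0.67 -0.08 0 0 0 9.4" --pt "-5.24 -0.67 -0.08 0 0 0 9.4" --pt "-5.24 -0.67 -0.08 0 0 0 9.4" --pt "-5.24 -0.67 -0.08 0 0 0 9.4" --pt "-5.24 -0.67 -0.08 0 0 0 9.4" --pt "-5.24 -0.67 -0.08 0 0 0 9.4" --pt "-5.24 -0.67 -0.08 0 0 0 9.4" --pt "-5.24 -0.67 -0.08 0 0 0 9.4" --pt "-5.24 -0.67 -0.08 0 0 0 9.4" --pt "0 0 0 0 0 -10.3 5" --pt "0 0 0 0 0 -10.3 5" --pt "0 0 0 0 0 -10.3 5" --pt "0 0 0 0 0 -10.3 5" --pt "0 0 0 0 0 0 5"

```text
clock: 2.98
eef_pos: [675.4, 227.5, 235.3]
eef_rot: [3.142, -0.0, -2.843]
wrist_force: [0.0, 0.3, 0.6]
finger_gap: 50.5
```

```bash
python3 - <<'E'
from h import *
import pickle
p=camera("wrist"); pickle.dump(p,open("v1.pkl","wb")); cv2.imwrite("pics/c1.png",p["image"][:,:,::-1])
for nm in ["clamp_p","wing_p","tab_p"]:
    for r in recognise(p,nm)[:3]:
        c=r["centre"]; print(nm,round(r["conf"],2),np.round(toworld(p,c)),np.round((p["K"]@c/c[2])[:2]))
print(read_state()["joints"])
E
```

```text
clamp_p 0.95 [691. 489.  37.] [542. 266.]
clamp_p 0.83 [637. 220.  51.] [322. 148.]
clamp_p 0.56 [775. 253.  47.] [314. 279.]
wing_p 0.96 [633. 221.  86.] [325. 149.]
wing_p 0.94 [796. 261.  90.] [315. 321.]
wing_p 0.73 [702. 495.  80.] [569. 297.]
tab_p 0.83 [573. 201.  26.] [324.  76.]
tab_p 0.5 [753. 136.  83.] [200. 245.]
[ 2.73554551e-01  6.81709360e-01  9.46535504e-01 -4.06696387e-05
  1.51334958e+00 -1.59349028e+00]
```

View pics/c1.png

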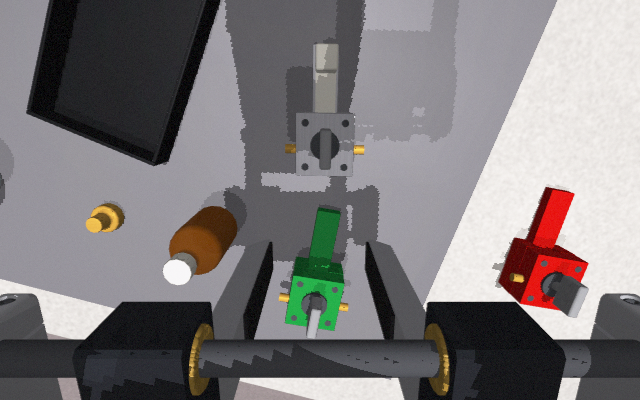

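```bash
python3 - <<'E'
import cv2
im=cv2.imread("pics/c1.png")[30:190,265:385]; cv2.imwrite("pics/c1c.png",cv2.resize(im,None,fx=3.75*1.3,fy=3.75,interpolation=cv2.INTER_CUBIC)) if 0 else cv2.imwrite("pics/c1c.png",cv2.resize(im,(450,600),interpolation=cv2.INTER_CUBIC))
E
```

```text
(no output)
```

View pics/c1c.png

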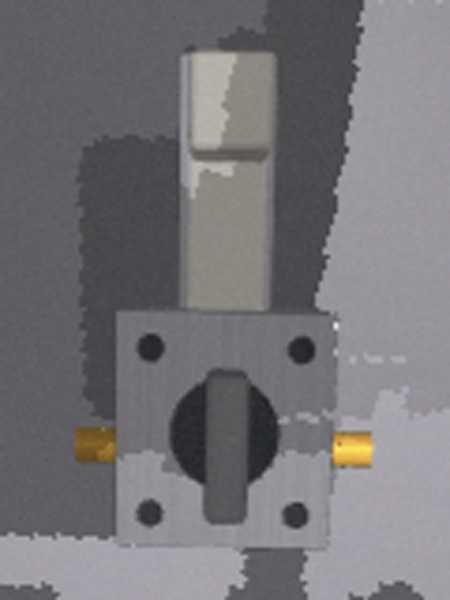

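Request:
jog_arm --pt "-1.5 3 0 0 0 0 5" --pt "-1.5 3 0 0 0 0 5" --pt "0 0 0 0 0 0 5"

```text
clock: 3.55
eef_pos: [686.0, 295.8, 234.7]
eef_rot: [3.141, -0.001, -2.842]
wrist_force: [0.3, -0.4, -0.5]
finger_gap: 50.0
```

```bash
python3 - <<'E'
from h import *
import pickle
p=camera("wrist"); pickle.dump(p,open("v2.pkl","wb")); cv2.imwrite("pics/c2.png",p["image"][:,:,::-1])
u,v=np.round(proj(p,[[620,215,50]])[0]).astype(int); print(u,v)
x0,y0=u-60,max(v-90,0); print(x0,y0)
cv2.imwrite("pics/c2c.png",cv2.resize(np.ascontiguousarray(p["image"][y0:y0+160,x0:x0+120,::-1]),(450,600),interpolation=cv2.INTER_CUBIC))
E
```

```text
256 96
196 6
```

View pics/c2c.png

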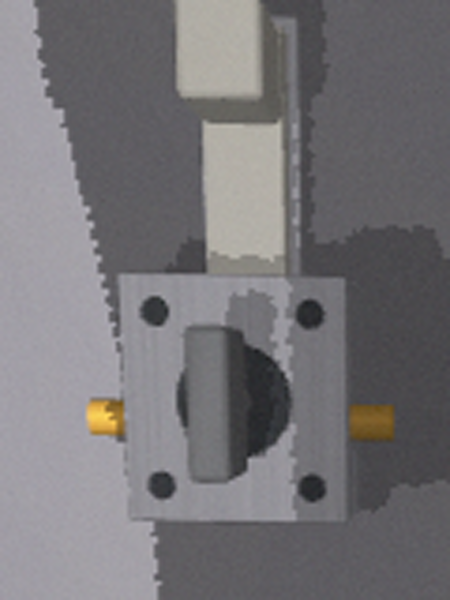

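```bash
cat > meas.py <<'E'
from h import *
import pickle
p1=pickle.load(open("v1.pkl","rb"));p2=pickle.load(open("v2.pkl","rb"))
f1=lambda a:np.array(a)/3.75+[265,30]-.4
f2=lambda a:np.array(a)/3.75+[196,6]-.4
names="h1 h2 h3 h4 c1 c2 c3 c4".split()
a=[(150,348),(302,350),(149,513),(296,515),(117,312),(336,312),(117,547),(328,547)]
b=[(154,311),(310,313),(161,486),(312,488),(120,273),(347,277),(131,519),(346,519)]
P=[]
for n,x,y in zip(names,a,b):
    X,e=tri([(p1,f1(x)),(p2,f2(y))]); P.append(X); print(n,np.round(X,1),e)
P=np.array(P)
print("centre h",P[:4].mean(0),"c",P[4:].mean(0))
for q,f,pts in((p1,f1,a),(p2,f2,b)):
    Z=np.array([atz(q,f(x),50) for x in pts]); print(Z[:4].mean(0),Z[4:].mean(0))
    # +x dir = from front (1,2) to back (3,4)
    for o in(0,4):
        d=Z[o+2]+Z[o+3]-Z[o]-Z[o+1]; e=Z[o+1]+Z[o+3]-Z[o]-Z[o+2]
        print("yaw",np.arctan2(d[1],d[0]),np.arctan2(e[1],e[0])-np.pi/2, np.linalg.norm(d)/2,np.linalg.norm(e)/2)
X,e=tri([(p1,f1((226.5,446))),(p2,f2((208,403)))]);print("wing top",X,e)
E
python3 meas.py
```

```text
h1 [619.2 196.6  49.8] [array([ 0. , -0.1]), array([-0. ,  0.1])]
h2 [608.4 233.3  50.2] [array([ 0. , -0.1]), array([-0. ,  0.1])]
h3 [659.6 208.2  49.5] [array([-0.1,  0.1]), array([ 0.1, -0.1])]
h4 [648.8 244.9  49.6] [array([-0. ,  0.1]), array([ 0. , -0.1])]
c1 [613.2 186.2  47.9] [array([ 0.1, -0.1]), array([-0.1,  0.2])]
c2 [597.3 239.1  43.9] [array([-0.1,  0.1]), array([ 0.1, -0.1])]
c3 [670.3 202.8  49.6] [array([ 0.1, -0.2]), array([-0.1,  0.2])]
c4 [653.8 255.4  51.5] [array([ 0.1, -0.2]), array([-0.1,  0.2])]
centre h [633.98469089 220.77115408  49.78096832] c [633.62873955 220.86034534  48.2289449 ]
[633.92894542 220.76657049  50.        ] [633.77358454 220.77562613  50.        ]
yaw 0.281251233341329 0.2849419961173352 41.837962519271834 38.20712240840827
yaw 0.28551638862724765 0.29822108124038627 59.55237298785052 54.92318149641429
[633.97431268 220.80445742  50.        ] [633.59467444 221.16265441  50.        ]
yaw 0.27967520457878153 0.2870641571097641 42.175947596041105 38.18741395110752
yaw 0.27446612058906994 0.2913429625781139 58.770438350309355 54.956085843589534
wing top [633.48405858 220.50162769  84.08370782] [array([-0.1,  0.3]), array([ 0.1, -0.3])]
```

```bash
python3 - <<'E'
from h import *
d,rv=plan([633.9,220.8,100],0.282+np.pi)
d,rv=plan([633.9,220.8,80],0.282+np.pi); print(read_state()["joints"])
E
```

```text
shift tool cm [ 7.15 -5.49 13.49] rotvec deg [-0.01 -0.03  0.97]
shift tool cm [ 7.15 -5.49 15.49] rotvec deg [-0.01 -0.03  0.97]
[ 3.56226008e-01  7.79692096e-01  7.87702762e-01 -9.14547170e-05
  1.57478860e+00 -1.51341631e+00]
```

Request:
jog_arm --pt "3.57 -2.75 0 0 0 0 5" --pt "3.58 -2.74 0 0 0 0.97 5" --pt "0 0 4.5 0 0 0 4" --pt "0 0 4.5 0 0 0 4" --pt "0 0 4.5 0 0 0 4" --pt "0 0 0 0 0 0 4"

```text
clock: 4.35
eef_pos: [632.7, 218.8, 97.6]
eef_rot: [-3.141, -0.006, -2.861]
wrist_force: [0.1, -0.2, 1.1]
finger_gap: 40.3
```

```bash
python3 - <<'E'
from h import *
plan([633.9,220.8,80],0.282+np.pi)
p=camera("wrist");cv2.imwrite("pics/c3.png",p["image"][:,:,::-1])
s=read_state();print(s["wrist_force"],s["moment"])
E
```

```text
shift tool cm [-0.18  0.16  1.76] rotvec deg [-0.01 -0.34 -0.09]
[0.57533995 0.63888485 0.53645955] [ 0.00814817 -0.02327725  0.06050851]
```

View pics/c3.png

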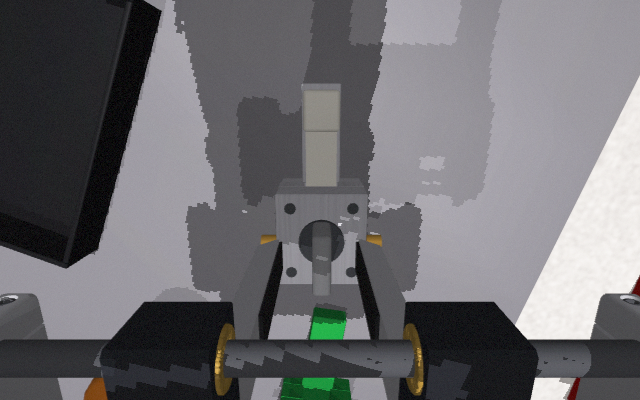

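Request:
jog_arm --pt "-0.18 0.16 0.8 0 -0.3 0 4" --pt "0 0 0.9 0 0 0 4" --pt "0 0 0 0 0 0 4" --pt "0 0 0 0 0 0 4"

```text
clock: 4.9
eef_pos: [635.7, 222.3, 83.8]
eef_rot: [-3.142, 0.006, -2.859]
wrist_force: [-1.1, 0.1, -0.1]
finger_gap: 40.2
```

```bash
python3 - <<'E'
from h import *
plan([633.9,220.8,80],0.282+np.pi)
s=read_state();print(s["clock"],s["wrist_force"],s["moment"],s["eef_pos"])
E
```

```text
shift tool cm [ 0.21 -0.09  0.38] rotvec deg [-0.    0.32  0.02]
4.9 [-1.11354293  0.05795051 -0.09734216] [0.06476546 0.06448789 0.02311782] [635.65239408 222.25501777  83.82254553]
```

Request:
jog_arm --pt "0.18 -0.14 0.2 0 0.3 0 4" --pt "0 0 0 0 0 0 4" --pt "0 0 0 0 0 0 4" --pt "0 0 0 0 0 0 4"

```text
clock: 5.4
eef_pos: [634.2, 220.3, 81.5]
eef_rot: [-3.142, 0.0, -2.859]
wrist_force: [0.2, 0.2, -0.3]
finger_gap: 40.3
```

```bash
python3 - <<'E'
from h import *
plan([633.9,220.8,80],0.282+np.pi)
s=read_state();print(s["clock"],s["wrist_force"],s["moment"],s["eef_pos"])
E
```

```text
shift tool cm [0.02 0.05 0.15] rotvec deg [-0.    0.    0.02]
5.4 [ 0.18432686  0.2271066  -0.30512206] [ 0.04001143  0.01154499 -0.01294153] [634.21606476 220.33846283  81.48071601]
```

Good. Close gently.

Request:
jog_arm --pt "0 0.03 0.1 0 0 0 0.8" --pt "0 0 0 0 0 0 0.8" --pt "0 0 0 0 0 0 0.8" --pt "0 0 0 0 0 0 0.8" --pt "0 0 0 0 0 0 0.8" --squeeze 25

```text
clock: 6.02
eef_pos: [634.1, 220.6, 80.5]
eef_rot: [3.142, 0.0, -2.859]
wrist_force: [-0.2, 0.3, 0.0]
finger_gap: 9.9
```

```bash
python3 - <<'E'
from h import *
s=read_state();print(s["clock"],s["wrist_force"],s["moment"],s["eef_pos"],s["eef_rot"],s["finger_gap"])
E
```

```text
6.025 [-0.24959347  0.25705244  0.00466585] [ 0.07781743 -0.03678143  0.01147706] [634.12862469 220.64716786  80.45331175] [ 3.14156657e+00  6.77319866e-05 -2.85922760e+00] 9.877829109681356
```

Request:
jog_arm --pt "0 0 0 0 0 1.5 0.8" --pt "0 0 0 0 0 1.5 0.8" --pt "0 0 0 0 0 0 0.8" --pt "0 0 0 0 0 0 0.8"

```text
clock: 6.52
eef_pos: [634.1, 220.7, 80.4]
eef_rot: [3.142, 0.0, -2.911]
wrist_force: [-0.1, -0.3, -0.4]
finger_gap: 9.7
```

```bash
cat > st.py <<'E'
from h import *
s=read_state();print(s["clock"],s["wrist_force"].round(2),s["moment"].round(3),s["eef_pos"].round(1),s["eef_rot"].round(4),s["finger_gap"].round(1),s["joints"].round(2))
E
python3 st.py
```

```text
Traceback (most recent call last):
  File "st.py", line 2, in <module>
    s=read_state();print(s["clock"],s["wrist_force"].round(2),s["moment"].round(3),s["eef_pos"].round(1),s["eef_rot"].round(4),s["finger_gap"].round(1),s["joints"].round(2))
                                                                                                                               ^^^^^^^^^^^^^^^^^^^^^
AttributeError: 'float' object has no attribute 'round'
```

Request:
jog_arm --pt "0 0 0 0 0 1.5 0.8" --pt "0 0 0 0 0 1 0.8" --pt "0 0 0 0 0 0 0.8" --pt "0 0 0 0 0 0 0.8"

```text
clock: 7.02
eef_pos: [634.1, 220.6, 80.4]
eef_rot: [-3.142, -0.0, -2.955]
wrist_force: [-0.2, 0.0, 1.1]
finger_gap: 10.0
```

```bash
python3 st.py
```

```text
Traceback (most recent call last):
  File "st.py", line 2, in <module>
    s=read_state();print(s["clock"],s["wrist_force"].round(2),s["moment"].round(3),s["eef_pos"].round(1),s["eef_rot"].round(4),s["finger_gap"].round(1),s["joints"].round(2))
                                                                                                                               ^^^^^^^^^^^^^^^^^^^^^
AttributeError: 'float' object has no attribute 'round'
```

```bash
sed -i 's/s\["finger_gap"\].round(1)/round(float(s["finger_gap"]),2)/' st.py; python3 st.py; python3 st.py
```

```text
7.025 [-0.21  0.04  1.13] [-0.008 -0.015  0.208] [634.1 220.6  80.4] [-3.1416 -0.     -2.9551] 10.01 [ 0.28  0.71  1.27 -0.    1.16 -1.48]
7.025 [-0.21  0.04  1.13] [-0.008 -0.015  0.208] [634.1 220.6  80.4] [-3.1416 -0.     -2.9551] 10.01 [ 0.28  0.71  1.27 -0.    1.16 -1.48]
```

Request:
jog_arm --pt "0 0 0 0 0 0 0.8"

```text
clock: 7.15
eef_pos: [634.1, 220.6, 80.4]
eef_rot: [-3.142, 0.0, -2.955]
wrist_force: [-1.0, 0.8, -0.7]
finger_gap: 9.7
```

```bash
python3 st.py
```

```text
7.15 [-1.04  0.81 -0.72] [ 0.019 -0.047  0.173] [634.1 220.6  80.4] [-3.1416  0.     -2.9551] 9.68 [ 0.28  0.71  1.27 -0.    1.16 -1.48]
```

Request:
jog_arm --pt "0 0 0 0 0 -2.75 0.8" --pt "0 0 0 0 0 -2.75 0.8" --pt "0 0 0 0 0 0 0.8" --pt "0 0 0 0 0 0 0.8"

```text
clock: 7.65
eef_pos: [634.1, 220.6, 80.4]
eef_rot: [3.142, -0.0, -2.86]
wrist_force: [-0.0, 0.4, 0.8]
finger_gap: 9.7
```

```bash
python3 st.py
```

```text
7.65 [-0.03  0.36  0.83] [ 0.086 -0.019  0.009] [634.1 220.6  80.4] [ 3.1415 -0.     -2.8604] 9.68 [ 0.28  0.71  1.27  0.    1.16 -1.57]
```

Request:
jog_arm --pt "0 0 0 0 0 -2.75 0.8" --pt "0 0 0 0 0 -2.75 0.8" --pt "0 0 0 0 0 0 0.8" --pt "0 0 0 0 0 0 0.8"

```text
clock: 8.15
eef_pos: [634.1, 220.7, 80.5]
eef_rot: [3.142, 0.0, -2.765]
wrist_force: [-1.0, -0.8, 0.7]
finger_gap: 9.9
```

```bash
python3 st.py
```

```text
8.15 [-1.04 -0.77  0.66] [ 0.15   0.105 -0.132] [634.1 220.7  80.5] [ 3.1415e+00  1.0000e-04 -2.7647e+00] 9.89 [ 0.28  0.71  1.27  0.    1.16 -1.67]
```

Request:
jog_arm --pt "0 0 0 0 0 -3 0.8" --pt "0 0 0 0 0 0 0.8" --pt "0 0 0 0 0 0 0.8"

```text
clock: 8.52
eef_pos: [634.1, 220.6, 80.5]
eef_rot: [-3.142, 0.0, -2.712]
wrist_force: [-0.5, 0.6, 3.0]
finger_gap: 9.6
```

```bash
python3 st.py
```

```text
8.525 [-0.53  0.6   3.02] [ 0.113  0.257 -0.15 ] [634.1 220.6  80.5] [-3.1416e+00  1.0000e-04 -2.7124e+00] 9.59 [ 0.28  0.71  1.27  0.    1.16 -1.72]
```

Request:
jog_arm --pt "0 0 0 0 0 4.25 0.8" --pt "0 0 0 0 0 4.25 0.8" --pt "0 0 0 0 0 0 0.8" --pt "0 0 0 0 0 0 0.8"

```text
clock: 9.02
eef_pos: [634.1, 220.6, 80.5]
eef_rot: [-3.142, 0.0, -2.858]
wrist_force: [-1.3, 0.4, 1.9]
finger_gap: 10.1
```

```bash
python3 st.py
```

```text
9.025 [-1.3   0.39  1.9 ] [0.022 0.109 0.083] [634.1 220.6  80.5] [-3.1415e+00  1.0000e-04 -2.8579e+00] 10.11 [ 0.28  0.71  1.27 -0.    1.16 -1.57]
```

Request:
jog_arm --pt "0 0 0 0 0 2.5 0.8" --pt "0 0 0 0 0 2.5 0.8" --pt "0 0 0 0 0 0 0.8" --pt "0 0 0 0 0 0 0.8"

```text
clock: 9.52
eef_pos: [634.1, 220.6, 80.4]
eef_rot: [-3.142, -0.0, -2.945]
wrist_force: [0.3, 0.9, 1.8]
finger_gap: 10.0
```

```bash
python3 st.py
```

```text
9.525 [0.27 0.93 1.78] [0.071 0.034 0.173] [634.1 220.6  80.4] [-3.1415e+00 -1.0000e-04 -2.9451e+00] 9.97 [ 0.28  0.71  1.27 -0.    1.16 -1.49]
```

Request:
jog_arm --pt "0 0 0 0 0 -4.8 0.8" --pt "0 0 0 0 0 0 0.8" --pt "0 0 0 0 0 0 4" --pt "0 0 0 0 0 0 4" --pt "0 0 0 0 0 0 4" --pt "0 0 -4 0 0 0 5" --pt "0 0 -5.5 0 0 0 5" --pt "0 0 -6 0 0 0 5" --pt "0 0 0 0 0 8.2 5" --pt "0 0 0 0 0 8.2 5" --pt "0 0 0 0 0 8.2 5"

```text
clock: 10.9
eef_pos: [634.1, 220.6, 235.5]
eef_rot: [-3.142, 0.0, 2.986]
wrist_force: [0.4, -0.7, 0.0]
finger_gap: 50.0
```

```bash
python3 - <<'E'
from h import *
import pickle
p=camera("wrist"); cv2.imwrite("pics/d0.png",p["image"][60:260,160:480,::-1])
plan([695,-230,235],2.99)
E
python3 st.py
```

```text
shift tool cm [-1.330e+01 -4.348e+01  4.000e-02] rotvec deg [-0.   -0.01 -0.62]
10.95 [-0.31  0.13 -0.19] [ 0.063 -0.028  0.017] [634.1 220.6 235.4] [-3.1415e+00 -1.0000e-04  2.9791e+00] 49.81 [ 0.28  0.58  1.11 -0.    1.45 -1.13]
```

View pics/d0.png

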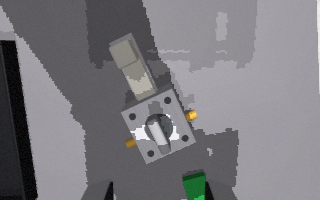

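Request:
jog_arm --pt "-1.48 -4.83 0 0 0 0 5" --pt "-1.48 -4.83 0 0 0 0 5" --pt "-1.48 -4.83 0 0 0 0 5" --pt "-1.48 -4.83 0 0 0 0 5" --pt "-1.48 -4.83 0 0 0 0 5" --pt "-1.48 -4.83 0 0 0 0 5" --pt "-1.48 -4.83 0 0 0 0 5" --pt "-1.48 -4.83 0 0 0 0 5" --pt "-1.48 -4.83 0 0 0 0 5" --pt "0 0 0 0 0 0 5" --pt "0 0 0 0 0 0 5"

```text
clock: 12.32
eef_pos: [700.6, -228.7, 235.2]
eef_rot: [3.141, -0.0, 2.992]
wrist_force: [0.5, 0.2, -0.6]
finger_gap: 49.9
```

```bash
cat > look.py <<'E'
from h import *
import pickle,sys
n=sys.argv[1]; c=[float(v) for v in sys.argv[2].split(",")]
p=camera("wrist"); pickle.dump(p,open(f"{n}.pkl","wb"))
u,v=np.round(proj(p,[c])[0]).astype(int)
x0,y0=max(u-60,0),max(v-90,0); print("origin",x0,y0); pickle.dump((x0,y0),open(f"{n}.o","wb"))
cv2.imwrite(f"pics/{n}.png",p["image"][:,:,::-1])
cv2.imwrite(f"pics/{n}c.png",cv2.resize(np.ascontiguousarray(p["image"][y0:y0+160,x0:x0+120,::-1]),(450,600),interpolation=cv2.INTER_CUBIC))
E
python3 st.py; python3 look.py w1 630,-220,50
```

```text
12.325 [ 0.46  0.16 -0.59] [ 0.04   0.007 -0.012] [ 700.6 -228.7  235.2] [ 3.1413e+00 -3.0000e-04  2.9924e+00] 49.91 [-0.37  0.75  0.84  0.    1.56 -1.79]
origin 256 23
```

View pics/w1c.png

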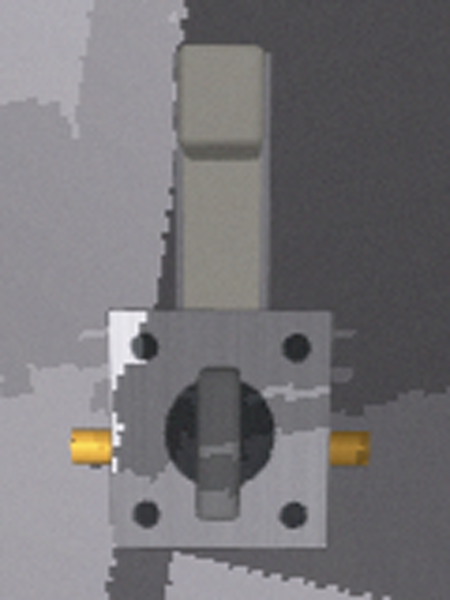

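Request:
jog_arm --pt "-1.5 3 0 0 0 0 5" --pt "-1.5 3 0 0 0 0 5" --pt "0 0 0 0 0 0 5" --pt "0 0 0 0 0 0 5"

```text
clock: 12.88
eef_pos: [739.1, -173.8, 235.6]
eef_rot: [-3.141, 0.0, 2.992]
wrist_force: [-1.2, -0.3, -0.3]
finger_gap: 50.0
```

```bash
python3 look.py w2 630,-220,50
```

```text
origin 191 0
```

View pics/w2c.png

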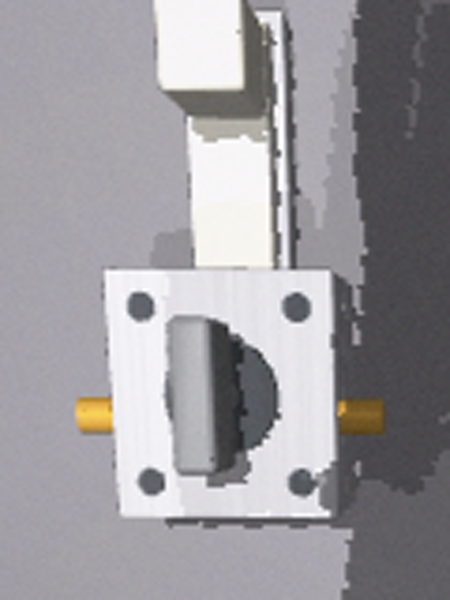

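```bash
sed -e 's/v1.pkl/w1.pkl/;s/v2.pkl/w2.pkl/;s/\[265,30\]/[256,23]/;s/\[196,6\]/[191,0]/' -e 's/^a=.*/a=[(145,347),(296,347),(146,514),(293,515),(109,311),(330,311),(112,547),(327,547)]/;s/^b=.*/b=[(141,306),(297,307),(152,482),(302,482),(105,269),(333,270),(122,517),(333,517)]/' -e 's/226.5,446/218.5,444/;s/208,403/190.5,394/' meas.py>measB.py; python3 measB.py; python3 - <<'E'
from h import *
print(read_state()["joints"])
E
```

```text
h1 [ 628.5 -240.5   50.4] [array([ 0., -0.]), array([-0.,  0.])]
h2 [ 634.2 -203.2   48.4] [array([ 0., -0.]), array([-0.,  0.])]
h3 [ 670.1 -247.5   48.3] [array([ 0., -0.]), array([-0.,  0.])]
h4 [ 675.8 -209.7   49.3] [array([ 0.1, -0.1]), array([-0.1,  0.1])]
c1 [ 618.5 -248.2   47.1] [array([ 0. , -0.1]), array([-0. ,  0.1])]
c2 [ 626.8 -193.3   44.6] [array([ 0. , -0.1]), array([-0. ,  0.1])]
c3 [ 677.8 -258.1   44.4] [array([ 0.1, -0.1]), array([-0.1,  0.1])]
c4 [ 684.8 -202.6   54.7] [array([-0.2,  0.3]), array([ 0.1, -0.3])]
centre h [ 652.1246901  -225.22922361   49.09389792] c [ 651.97813382 -225.54949389   47.71042533]
[ 652.0687375 -225.2480508   50.       ] [ 651.96309873 -225.35983979   50.        ]
yaw -0.15855982971069982 -0.15256696809751102 41.9943031519096 37.85834699844256
yaw -0.15265803611552672 -0.14914133588764678 59.140651779052305 55.38088990799009
[ 652.08238062 -225.04116175   50.        ] [ 652.21189567 -224.99634901   50.        ]
yaw -0.15480218411007815 -0.15223837997591194 41.94850538435626 37.982194233082026
yaw -0.16642163732064547 -0.15128920156718473 59.16022159635035 54.465743364195006
wing top [ 651.46793507 -225.08292346   87.32223718] [array([-0.1,  0.1]), array([ 0.1, -0.1])]
[-2.79987622e-01  8.18687793e-01  7.20255954e-01 -1.36863380e-04
  1.60246432e+00 -1.70061709e+00]
```

```bash
python3 - <<'E'
from h import *
plan([652.1,-225.2,80.5],np.pi-0.155)
E
```

```text
shift tool cm [ 7.83 -6.32 15.52] rotvec deg [-0.01  0.01  0.28]
```

Request:
jog_arm --pt "3.9 -3.16 0 0 0 0.28 5" --pt "3.93 -3.16 0 0 0 0 5" --pt "0 0 4.5 0 0 0 4" --pt "0 0 4.5 0 0 0 4" --pt "0 0 4.5 0 0 0 4" --pt "0 0 0 0 0 0 4" --pt "0 0 0 0 0 0 4" --pt "0 0 0 0 0 0 4"

```text
clock: 13.92
eef_pos: [653.0, -225.3, 103.0]
eef_rot: [-3.141, 0.003, 2.986]
wrist_force: [0.8, 0.2, -0.1]
finger_gap: 39.6
```

```bash
python3 - <<'E'
from h import *
plan([652.1,-225.2,80.5],np.pi-0.155)
E
```

```text
shift tool cm [ 0.1  -0.    2.25] rotvec deg [-0.05  0.19 -0.03]
```

Request:
jog_arm --pt "0.05 0 1.1 0 0 0 4" --pt "0 0 1.1 0 0 0 4" --pt "0 0 0 0 0 0 4" --pt "0 0 0 0 0 0 4" --pt "0 0 0 0 0 0 4"

```text
clock: 14.55
eef_pos: [652.0, -224.8, 78.8]
eef_rot: [-3.141, 0.001, 2.986]
wrist_force: [0.8, -0.1, 0.1]
finger_gap: 39.8
```

```bash
python3 - <<'E'
from h import *
plan([652.1,-225.2,80.5],np.pi-0.155)
p=camera("wrist");cv2.imwrite("pics/e1.png",p["image"][100:340,160:480,::-1])
E
```

```text
shift tool cm [-0.02 -0.03 -0.17] rotvec deg [-0.01  0.03 -0.02]
```

View pics/e1.png

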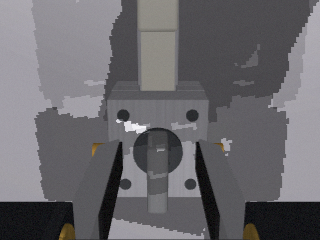

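Wing centred between the pads. Close and try clockwise 5.5°, then counter-clockwise.

Request:
jog_arm --pt "0 -0.03 -0.15 0 0 0 0.8" --pt "0 0 0 0 0 0 0.8" --pt "0 0 0 0 0 0 0.8" --pt "0 0 0 0 0 0 0.8" --pt "0 0 0 0 0 0 0.8" --squeeze 25

```text
clock: 15.22
eef_pos: [651.7, -225.4, 80.0]
eef_rot: [-3.141, 0.0, 2.986]
wrist_force: [-0.4, -2.5, 1.0]
finger_gap: 9.8
```

```bash
python3 st.py
```

```text
15.225 [-0.36 -2.5   0.95] [-0.529  0.096 -0.014] [ 651.7 -225.4   80. ] [-3.1412e+00  1.0000e-04  2.9860e+00] 9.81 [-0.39  0.75  1.2  -0.    1.19 -1.8 ]
```

Request:
jog_arm --pt "0 0 0 0 0 2.75 0.8" --pt "0 0 0 0 0 2.75 0.8" --pt "0 0 0 0 0 0 0.8" --pt "0 0 0 0 0 0 0.8"

```text
clock: 15.72
eef_pos: [651.7, -225.3, 80.0]
eef_rot: [-3.141, 0.0, 2.891]
wrist_force: [-1.3, -3.3, 1.2]
finger_gap: 10.1
```

```bash
python3 st.py
```

```text
15.725 [-1.27 -3.34  1.22] [-0.694  0.196  0.127] [ 651.7 -225.3   80. ] [-3.1413e+00  2.0000e-04  2.8911e+00] 10.06 [-0.39  0.75  1.2  -0.    1.19 -1.71]
```

Request:
jog_arm --pt "0 0 0 0 0 -2.75 0.8" --pt "0 0 0 0 0 -2.75 0.8" --pt "0 0 0 0 0 0 0.8" --pt "0 0 0 0 0 0 0.8"

```text
clock: 16.23
eef_pos: [651.7, -225.3, 80.0]
eef_rot: [-3.141, 0.0, 2.985]
wrist_force: [-0.3, -5.1, 1.8]
finger_gap: 9.6
```

```bash
python3 st.py
```

```text
16.225 [-0.27 -5.12  1.78] [-0.913  0.242 -0.026] [ 651.7 -225.3   80. ] [-3.1413e+00  1.0000e-04  2.9853e+00] 9.63 [-0.39  0.75  1.2  -0.    1.19 -1.8 ]
```

Request:
jog_arm --pt "0 0 0 0 0 -2.75 0.8" --pt "0 0 0 0 0 -2.25 0.8" --pt "0 0 0 0 0 0 0.8" --pt "0 0 0 0 0 0 0.8"

```text
clock: 16.73
eef_pos: [651.7, -225.3, 80.0]
eef_rot: [-3.141, 0.0, 3.073]
wrist_force: [-0.7, -5.2, 1.0]
finger_gap: 9.9
```

```bash
python3 st.py
```

```text
16.725 [-0.73 -5.24  1.02] [-0.967  0.245 -0.175] [ 651.7 -225.3   80. ] [-3.1413e+00  1.0000e-04  3.0725e+00] 9.91 [-0.39  0.75  1.2  -0.    1.19 -1.89]
```

Request:
jog_arm --pt "0 0 0 0 0 2.5 0.8" --pt "0 0 0 0 0 2.5 0.8" --pt "0 0 0 0 0 0 0.8" --pt "0 0 0 0 0 0 0.8"

```text
clock: 17.23
eef_pos: [651.7, -225.3, 79.9]
eef_rot: [-3.141, 0.0, 2.986]
wrist_force: [-1.2, -6.0, 1.5]
finger_gap: 10.0
```

```bash
python3 st.py
```

```text
17.225 [-1.18 -6.    1.55] [-0.951  0.212 -0.027] [ 651.7 -225.3   79.9] [-3.1413  0.      2.9855] 10.03 [-0.39  0.75  1.2  -0.    1.19 -1.8 ]
```

Request:
jog_arm --pt "0 0 0 0 0 2.5 0.8" --pt "0 0 0 0 0 2.5 0.8" --pt "0 0 0 0 0 1.5 0.8" --pt "0 0 0 0 0 0 0.8"

```text
clock: 17.73
eef_pos: [651.7, -225.2, 80.1]
eef_rot: [-3.141, 0.0, 2.872]
wrist_force: [-1.4, -4.4, 2.4]
finger_gap: 9.7
```

```bash
python3 st.py
```

```text
17.725 [-1.38 -4.36  2.38] [-0.955  0.245  0.124] [ 651.7 -225.2   80.1] [-3.1412e+00  2.0000e-04  2.8720e+00] 9.73 [-0.39  0.75  1.2  -0.    1.19 -1.69]
```

Request:
jog_arm --pt "0 0 0 0 0 2 0.8" --pt "0 0 0 0 0 2 0.8" --pt "0 0 0 0 0 0 0.8"

```text
clock: 18.1
eef_pos: [651.7, -225.2, 80.1]
eef_rot: [-3.141, 0.0, 2.802]
wrist_force: [-1.6, -4.7, 2.2]
finger_gap: 10.1
```

```bash
python3 st.py
```

```text
18.1 [-1.57 -4.69  2.22] [-0.883  0.342  0.064] [ 651.7 -225.2   80.1] [-3.1413e+00  2.0000e-04  2.8018e+00] 10.08 [-0.39  0.75  1.2  -0.    1.19 -1.62]
```

Request:
jog_arm --pt "0 -0.03 -0.03 0 0 7 0.8" --pt "0 0 -0.03 0 0 7 0.8" --pt "0 0 -0.03 0 0 7 0.8" --pt "0 0 -0.03 0 0 7 0.8" --pt "0 0 -0.03 0 0 7 0.8" --pt "0 0 -0.03 0 0 7 0.8" --pt "0 0 -0.03 0 0 7 0.8" --pt "0 0 -0.03 0 0 7 0.8" --pt "0 0 0 0 0 0 0.8"

```text
clock: 19.23
eef_pos: [651.9, -225.1, 82.2]
eef_rot: [3.141, -0.0, 1.826]
wrist_force: [2.4, -2.3, -0.8]
finger_gap: 9.9
```

```bash
python3 st.py
```

```text
19.225 [ 2.42 -2.34 -0.78] [-0.561 -0.457  0.077] [ 651.9 -225.1   82.2] [ 3.1410e+00 -1.0000e-04  1.8261e+00] 9.9 [-0.39  0.74  1.2   0.    1.19 -0.64]
```

Request:
jog_arm --pt "0 0 -0.03 0 0 7 0.8" --pt "0 0 -0.03 0 0 7 0.8" --pt "0 0 -0.03 0 0 7 0.8" --pt "0 0 -0.03 0 0 7 0.8" --pt "0 0 -0.03 0 0 7 0.8" --pt "0 0 -0.03 0 0 7 0.8" --pt "0 0 -0.03 0 0 7 0.8" --pt "0 0 -0.03 0 0 7 0.8" --pt "0 0 0 0 0 7 0.8" --pt "0 0 0 0 0 4 0.8" --pt "0 0 0 0 0 0 0.8"

```text
clock: 20.6
eef_pos: [652.2, -225.2, 84.6]
eef_rot: [3.141, -0.001, 0.658]
wrist_force: [4.8, -4.0, -3.2]
finger_gap: 9.7
```

```bash
python3 st.py
```

```text
20.6 [ 4.78 -3.97 -3.17] [-0.825 -0.987  0.111] [ 652.2 -225.2   84.6] [ 3.1406e+00 -1.0000e-03  6.5840e-01] 9.66 [-0.39  0.74  1.2   0.    1.2   0.53]
```

Request:
jog_arm --pt "0 0 0 0 0 0 4" --pt "0 0 0 0 0 0 4" --pt "0 0 0 0 0 0 4" --pt "0 0 -4 0 0 0 5" --pt "0 0 -5 0 0 0 5" --pt "0 0 -5 0 0 0 5" --pt "0 0 0 0 0 9.3 5" --pt "0 0 0 0 0 9.3 5" --pt "0 0 0 0 0 9.3 5" --pt "0 0 0 0 0 9.3 5" --pt "0 0 0 0 0 9.3 5"

```text
clock: 21.98
eef_pos: [651.6, -225.2, 224.7]
eef_rot: [-3.141, 0.0, -0.16]
wrist_force: [-0.2, -0.9, 0.0]
finger_gap: 50.2
```

```bash
python3 - <<'E'
from h import *
plan([540,-208,215],-0.155)
p=camera("scene"); u,v=148,222
cv2.imwrite("pics/f0.png",cv2.resize(np.ascontiguousarray(p["image"][v-40:v+40,u-50:u+50,::-1]),None,fx=6,fy=6,interpolation=cv2.INTER_CUBIC))
E
```

```text
shift tool cm [-11.29   0.08   0.97] rotvec deg [-0.01  0.01 -0.3 ]
```

View pics/f0.png

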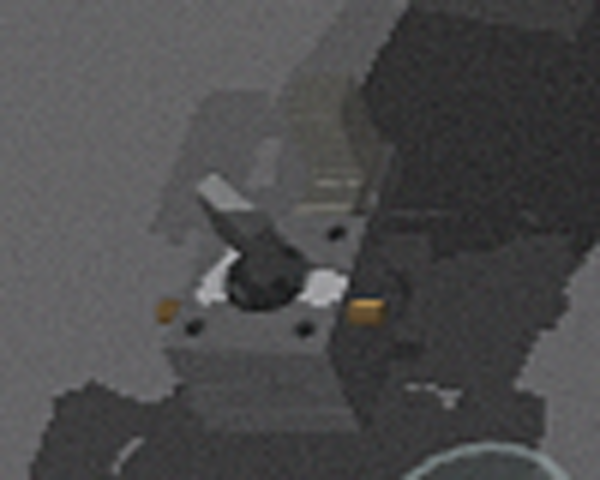

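The wing is now turned well round and the screw has risen. Move to look at the tab.

Request:
jog_arm --pt "-5.6 0 0.5 0 0 0 5" --pt "-5.7 0 0.5 0 0 0 5" --pt "0 0 0 0 0 0 5" --pt "0 0 0 0 0 0 5"

```text
clock: 22.52
eef_pos: [540.6, -208.1, 215.7]
eef_rot: [3.141, -0.002, -0.154]
wrist_force: [-0.2, -1.3, -0.6]
finger_gap: 49.8
```

```bash
python3 look.py t1 590,-215,40; python3 st.py
```

```text
origin 258 48
22.575 [ 1.23 -0.76  0.55] [-0.004  0.182  0.035] [ 541.  -208.1  215.5] [ 3.1412e+00 -1.7000e-03 -1.5390e-01] 50.29 [-0.43  0.37  1.45  0.    1.32  1.29]
```

View pics/t1.png

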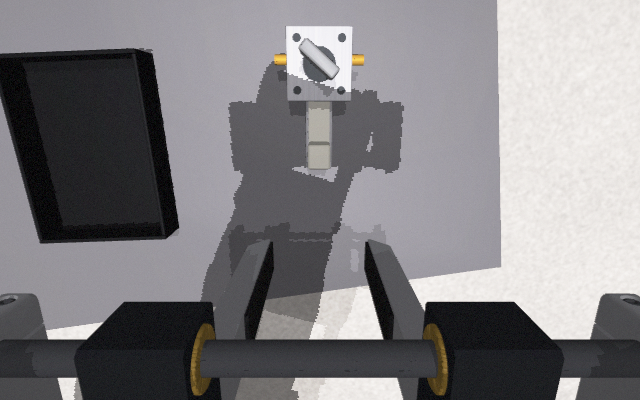

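View pics/t1c.png

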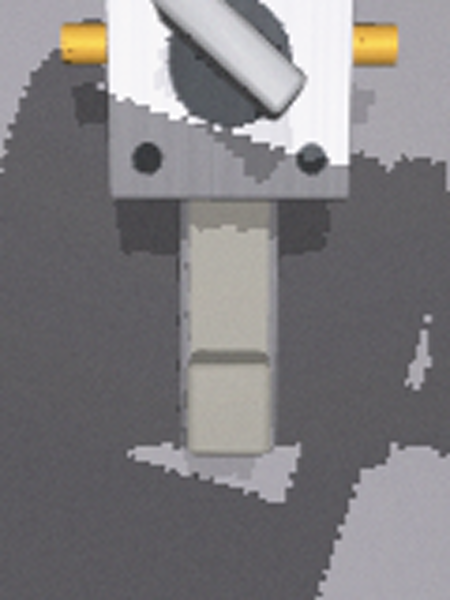

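Request:
jog_arm --pt "-2 -2.5 0 0 0 0 5" --pt "-2 -2.5 0 0 0 0 5" --pt "0 0 0 0 0 0 5" --pt "0 0 0 0 0 0 5"

```text
clock: 23.08
eef_pos: [509.2, -152.7, 214.9]
eef_rot: [3.141, -0.001, -0.155]
wrist_force: [-0.8, 0.1, -1.4]
finger_gap: 50.2
```

```bash
python3 look.py t2 590,-215,40; python3 st.py
```

```text
origin 314 3
23.125 [ 0.35 -0.06 -0.52] [-0.008  0.152  0.   ] [ 509.  -152.9  214.8] [ 3.1414e+00 -4.0000e-04 -1.5520e-01] 50.25 [-0.36  0.27  1.59 -0.    1.28  1.37]
```

View pics/t2.png

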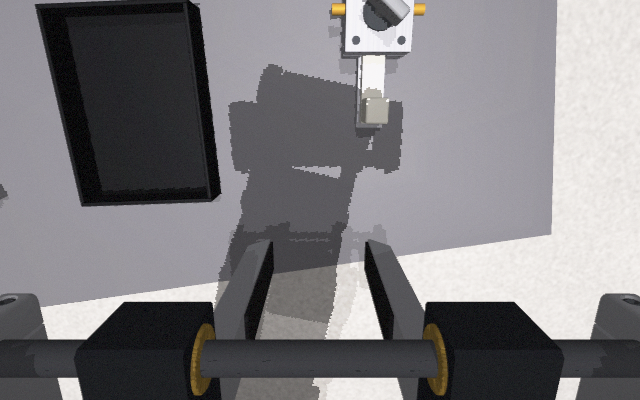

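View pics/t2c.png

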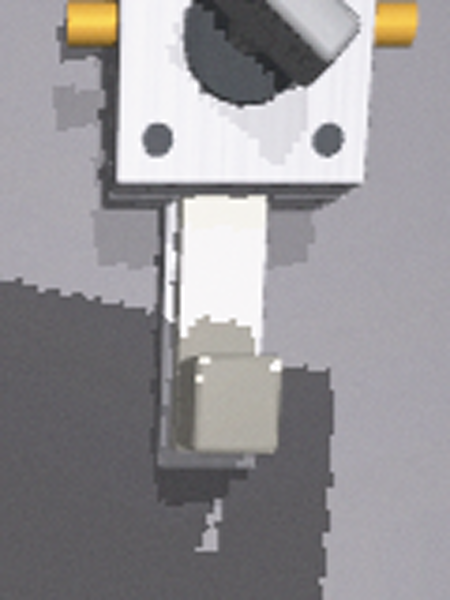

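```bash
python3 - <<'E'
from h import *
import pickle
p1=pickle.load(open("t1.pkl","rb"));p2=pickle.load(open("t2.pkl","rb"))
X,e=tri([(p1,np.array([230,408])/3.75+[258,48]-.4),(p2,np.array([238,404])/3.75+[314,3]-.4)]);print("tab top",X,e)
c=np.array([652.1,-225.2]); d=X[:2]-c; print("dist from block",np.hypot(*d), "dir yaw",np.arctan2(-d[1],-d[0]))
from scipy.optimize import least_squares
def rect(m): return None
for n,p in(("t1",p1),("t2",p2)):
    m=regions_of(camera("top"),"tray") if 0 else None
big=lambda p,x0,x1,y0,y1,n: cv2.imwrite(n,cv2.resize(cv2.convertScaleAbs(np.ascontiguousarray(p["image"][y0:y1,x0:x1,::-1]),alpha=2),None,fx=3,fy=3,interpolation=cv2.INTER_CUBIC))
big(p1,0,200,40,240,"pics/tr1.png"); big(p2,30,230,0,200,"pics/tr2.png")
E
```

```text
tab top [ 575.2452198  -213.50014626   57.26954892] [array([0., 0.]), array([-0., -0.])]
dist from block 77.7402329358896 dir yaw -0.15107334625823746
```

View pics/tr2.png

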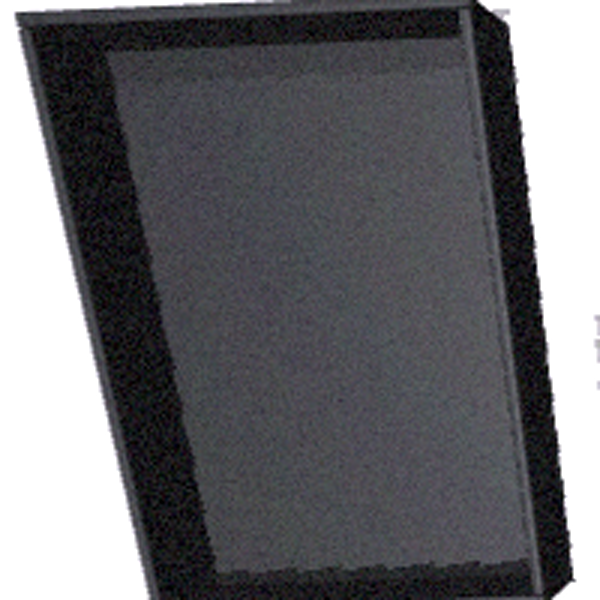

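View pics/tr1.png

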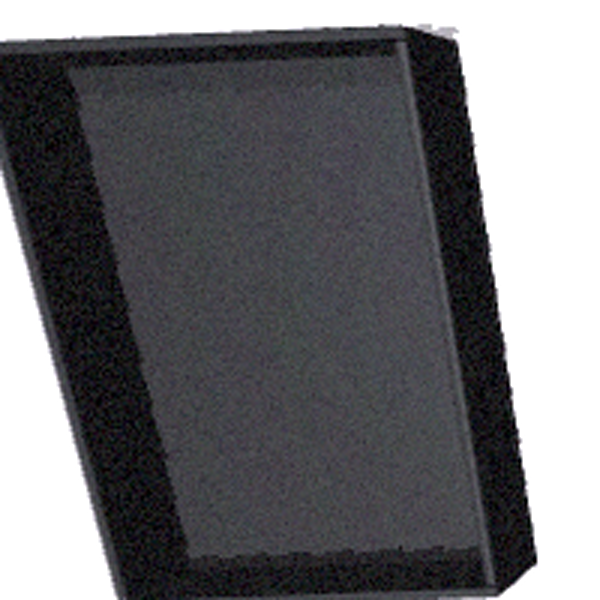

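```bash
python3 - <<'E'
from h import *
import pickle
p1=pickle.load(open("t1.pkl","rb"));p2=pickle.load(open("t2.pkl","rb"))
g=lambda a:np.array(a)/3+[30,0]-.3
g1=lambda a:np.array(a)/3+[0,40]-.3
TL,TR,BR,BL=[atz(p2,g(a),36) for a in [(17,14),(473,0),(548,600),(156,612)]]
print(TL,TR,BR,BL,[np.linalg.norm(a-b) for a,b in((TL,TR),(TR,BR),(TL,BL))])
print("centre",(TL+TR+BR+BL)/4,(TL+BR)/2)
d=TR-BR; print("yaw",np.arctan2(d[1],d[0]),np.arctan2(*(TL-TR)[:2])); d=TL-BL;print(np.arctan2(d[1],d[0]))
for a in ((403,28),(497,597)): print(atz(p1,g1(a),36))
plan([575.1,-213.4,48],-0.155)
E
```

```text
[705.42169951  60.18121066  36.        ] [689.0438971  -68.10707933  36.        ] [514.80492942 -47.74764547  36.        ] [530.66613984  80.30309566  36.        ] [np.float64(129.32949300365107), np.float64(175.42441222731446), np.float64(175.91019268738498)]
centre [609.98416647   6.15739538  36.        ] [610.11331447   6.21678259  36.        ]
yaw -0.11632028910558796 0.126977191426484
-0.11463818953729923
[690.39351748 -67.04804106  36.        ]
[513.49112743 -46.17024718  36.        ]
shift tool cm [ 7.45  4.95 16.68] rotvec deg [ 0.01 -0.02 -0.01]
```

Request:
jog_arm --pt "3.7 2.5 4 0 0 0 5" --pt "3.75 2.45 4 0 0 0 5" --pt "0 0 3.5 0 0 0 5" --pt "0 0 0 0 0 0 5" --pt "0 0 0 0 0 0 5" --pt "0 0 0 0 0 0 5"

```text
clock: 23.88
eef_pos: [574.9, -212.9, 101.8]
eef_rot: [3.141, -0.003, -0.155]
wrist_force: [0.6, 0.2, 0.5]
finger_gap: 50.2
```

```bash
python3 - <<'E'
from h import *
plan([575.1,-213.4,48],-0.155)
E
```

```text
shift tool cm [0.01 0.04 5.38] rotvec deg [ 0.05 -0.17 -0.01]
```

Request:
jog_arm --pt "0 0.02 2.6 0 0 0 5" --pt "0 0 2.6 0 0 0 5" --pt "0 0 0 0 0 0 5" --pt "0 0 0 0 0 0 5" --pt "0 0 0 0 0 0 5"

```text
clock: 24.5
eef_pos: [574.8, -213.1, 49.3]
eef_rot: [3.141, -0.002, -0.155]
wrist_force: [-0.3, 0.3, 0.6]
finger_gap: 49.9
```

```bash
python3 - <<'E'
from h import *
plan([575.1,-213.4,48],-0.155)
p=camera("wrist");cv2.imwrite("pics/g1.png",p["image"][:,:,::-1])
E
python3 st.py
```

```text
shift tool cm [0.04 0.02 0.13] rotvec deg [ 0.03 -0.12 -0.02]
24.55 [0.27 0.13 0.2 ] [ 0.016  0.151 -0.049] [ 574.6 -213.1   49. ] [ 3.1411e+00 -1.8000e-03 -1.5530e-01] 50.0 [-0.41  0.63  1.49 -0.    1.03  1.31]
```

View pics/g1.png

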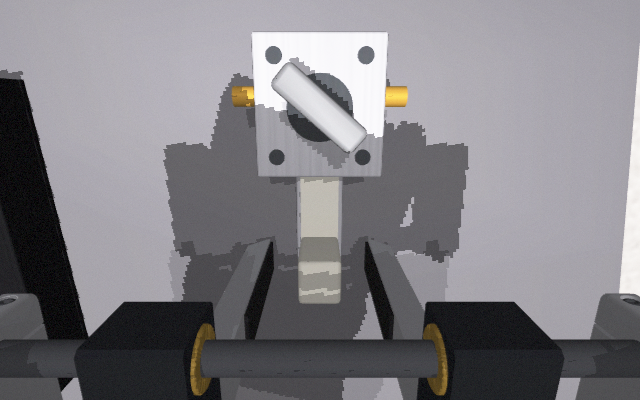

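Tab centred between the pads at (320,270). Close, then draw a little first and check the force.

Request:
jog_arm --pt "0 0 0 0 0 0 1.6" --pt "0 0 0 0 0 0 1.6" --pt "0 0 0 0 0 0 1.6" --pt "0 0 0 0 0 0 1.6" --pt "-0.5 0 0 0 0 0 1.6" --pt "-0.5 0 0 0 0 0 1.6" --squeeze 30

```text
clock: 25.3
eef_pos: [563.9, -211.3, 47.7]
eef_rot: [3.142, -0.0, -0.155]
wrist_force: [1.1, -0.4, 0.4]
finger_gap: 20.1
```

```bash
python3 st.py
```

```text
25.3 [ 1.14 -0.38  0.41] [ 0.037 -0.015 -0.056] [ 563.9 -211.3   47.7] [ 3.1416e+00 -1.0000e-04 -1.5530e-01] 20.07 [-0.42  0.61  1.52  0.    1.01  1.31]
```

Free. Draw 70 mm more, then lift to 130 mm.

Request:
jog_arm --pt "-1.4 0 0 0 0 0 1.6" --pt "-1.4 0 0 0 0 0 1.6" --pt "-1.4 0 0 0 0 0 1.6" --pt "-1.4 0 0 0 0 0 1.6" --pt "-1.4 0 0 0 0 0 1.6" --pt "0 0 0 0 0 0 1.6" --pt "0 0 0 0 0 0 1.6"

```text
clock: 26.18
eef_pos: [495.3, -200.6, 47.8]
eef_rot: [3.142, -0.0, -0.155]
wrist_force: [0.2, 0.6, -1.3]
finger_gap: 19.7
```

```bash
python3 st.py; python3 - <<'E'
from h import *
p=camera("wrist");cv2.imwrite("pics/g2.png",p["image"][:,:,::-1])
E
```

```text
26.175 [ 0.21  0.55 -1.33] [0.011 0.204 0.014] [ 495.3 -200.6   47.8] [ 3.1415e+00 -1.0000e-04 -1.5540e-01] 19.65 [-0.45  0.49  1.72 -0.    0.93  1.27]
```

View pics/g2.png

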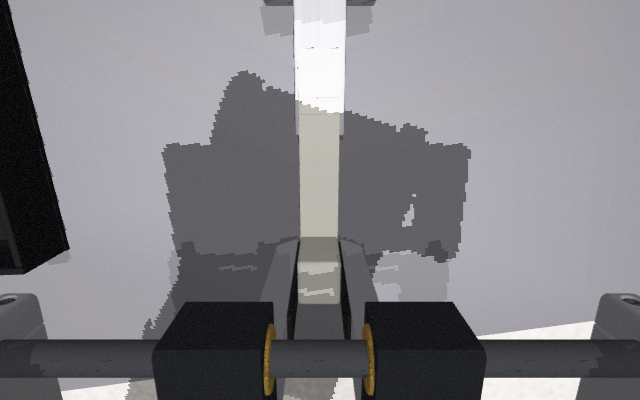

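Request:
jog_arm --pt "0 0 -3 0 0 0 1.6" --pt "0 0 -3 0 0 0 1.6" --pt "0 0 -3 0 0 0 1.6" --pt "0 0 0 0 0 0 1.6" --pt "0 0 0 0 0 0 1.6"

```text
clock: 26.85
eef_pos: [494.8, -200.3, 136.4]
eef_rot: [-3.141, 0.002, -0.155]
wrist_force: [0.1, -0.6, -2.9]
finger_gap: 19.9
```

```bash
python3 st.py; python3 - <<'E'
from h import *
plan([564.8,11.5,138],-0.12)
E
```

```text
26.85 [ 0.12 -0.56 -2.89] [ 0.042  0.239 -0.013] [ 494.8 -200.3  136.4] [-3.1411e+00  1.5000e-03 -1.5530e-01] 19.86 [-0.45  0.36  1.67 -0.    1.12  1.27]
shift tool cm [  3.64 -22.01  -0.15] rotvec deg [-0.03  0.09 -2.02]
```

Request:
jog_arm --pt "0.6 -3.67 0 0 0 0 1.6" --pt "0.6 -3.67 0 0 0 0 1.6" --pt "0.6 -3.67 0 0 0 0 1.6" --pt "0.6 -3.67 0 0 0 0 1.6" --pt "0.6 -3.67 0 0 0 0 1.6" --pt "0.64 -3.67 0 0 0 -2 1.6" --pt "0 0 0 0 0 0 1.6" --pt "0 0 0 0 0 0 1.6" --pt "0 0 0 0 0 0 1.6"

```text
clock: 27.98
eef_pos: [564.8, 10.5, 137.3]
eef_rot: [3.141, 0.001, -0.122]
wrist_force: [-0.1, -0.8, -1.3]
finger_gap: 20.0
```

```bash
python3 st.py; python3 - <<'E'
from h import *
plan([564.8,11.5,39],-0.12)
p=camera("wrist");cv2.imwrite("pics/g3.png",p["image"][:,:,::-1])
E
```

```text
27.975 [-0.12 -0.83 -1.34] [ 0.008  0.131 -0.036] [564.8  10.5 137.3] [ 3.1415e+00  8.0000e-04 -1.2190e-01] 20.0 [-0.05  0.42  1.58 -0.    1.14  1.65]
shift tool cm [-0.01 -0.1   9.83] rotvec deg [ 0.01  0.04 -0.11]
```

View pics/g3.png

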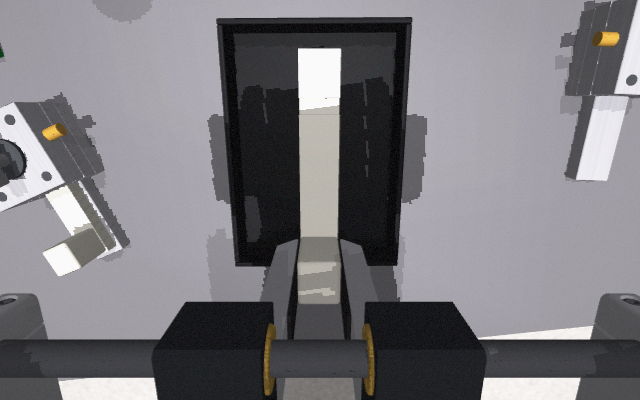

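Request:
jog_arm --pt "0 -0.05 2.5 0 0 0 1.6" --pt "0 0 2.5 0 0 0 1.6" --pt "0 0 2.5 0 0 0 1.6" --pt "0 0 1.5 0 0 0 1.6" --pt "0 0 0.5 0 0 0 1.6" --pt "0 0 0 0 0 0 1.6" --pt "0 0 0 0 0 0 1.6" --pt "0 0 0 0 0 0 1.6"

```text
clock: 29.02
eef_pos: [565.5, 11.9, 43.4]
eef_rot: [-3.142, -0.001, -0.12]
wrist_force: [-0.0, -0.5, -1.3]
finger_gap: 19.6
```

```bash
python3 st.py
```

```text
29.025 [-0.04 -0.45 -1.25] [0.033 0.149 0.019] [565.5  11.9  43.4] [-3.1415e+00 -1.0000e-03 -1.2050e-01] 19.57 [-0.04  0.55  1.63  0.    0.96  1.65]
```

Request:
jog_arm --pt "0 0 0.3 0 0 0 1.6" --pt "0 0 0.15 0 0 0 1.6" --pt "0 0 0 0 0 0 1.6" --pt "0 0 0 0 0 0 1.6"

```text
clock: 29.52
eef_pos: [565.2, 11.9, 38.3]
eef_rot: [3.142, 0.0, -0.121]
wrist_force: [0.1, 0.2, -1.3]
finger_gap: 19.7
```

```bash
python3 st.py
```

```text
29.525 [ 0.07  0.23 -1.34] [ 0.04   0.182 -0.016] [565.2  11.9  38.3] [ 3.1416  0.     -0.1205] 19.73 [-0.04  0.56  1.64 -0.    0.95  1.65]
```

Request:
jog_arm --pt "0 0 0.1 0 0 0 1.6" --pt "0 0 0 0 0 0 1.6" --pt "0 0 0 0 0 0 1.6"

```text
clock: 29.9
eef_pos: [565.3, 11.9, 37.7]
eef_rot: [-3.142, -0.0, -0.12]
wrist_force: [-3.1, 0.6, 4.9]
finger_gap: 19.8
```

```bash
python3 st.py
```

```text
29.9 [-3.15  0.64  4.93] [ 0.046  0.679 -0.026] [565.3  11.9  37.7] [-3.1416e+00 -4.0000e-04 -1.2040e-01] 19.81 [-0.04  0.56  1.64 -0.    0.95  1.65]
```

Contact with the floor at the expected height. Release and retreat.

Request:
jog_arm --pt "0 0 0 0 0 0 2.4" --pt "0 0 0 0 0 0 3.5" --pt "0 0 0 0 0 0 4.5" --pt "0 0 0 0 0 0 4.5" --pt "0 0 -2.5 0 0 0 4.5" --pt "0 0 -5 0 0 0 4.5" --pt "0 0 -5.5 0 0 0 4.5" --pt "-4 0 -4 0 0 0 4.5" --pt "-6 0 0 0 0 0 4.5" --pt "-6 0 0 0 0 0 4.5" --pt "0 0 0 0 0 0 4.5" --pt "0 0 0 0 0 0 4.5"

```text
clock: 31.4
eef_pos: [407.1, 31.1, 207.8]
eef_rot: [-3.141, -0.002, -0.12]
wrist_force: [0.5, 0.5, 0.2]
finger_gap: 45.0
```

```bash
python3 st.py; python3 - <<'E'
from h import *
for n in("wrist","top","scene"):
    p=camera(n);cv2.imwrite(f"pics/z_{n}.png",p["image"][:,:,::-1])
    if n=="wrist":
        R=None
E
```

```text
31.4 [0.49 0.48 0.17] [-0.013  0.125  0.047] [407.1  31.1 207.8] [-3.1415e+00 -1.6000e-03 -1.2050e-01] 45.04 [-0.01 -0.    1.92 -0.    1.23  1.68]
```

View pics/z_wrist.png

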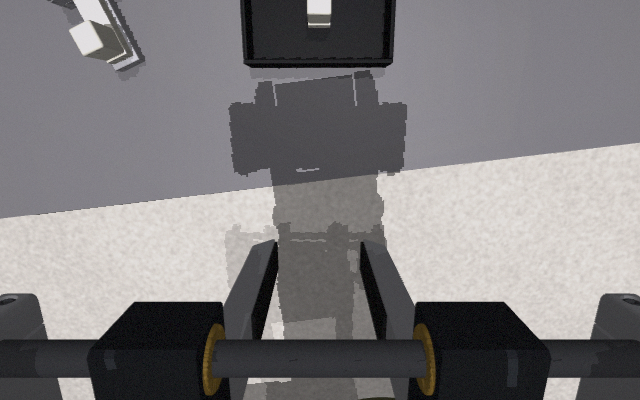

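View pics/z_scene.png

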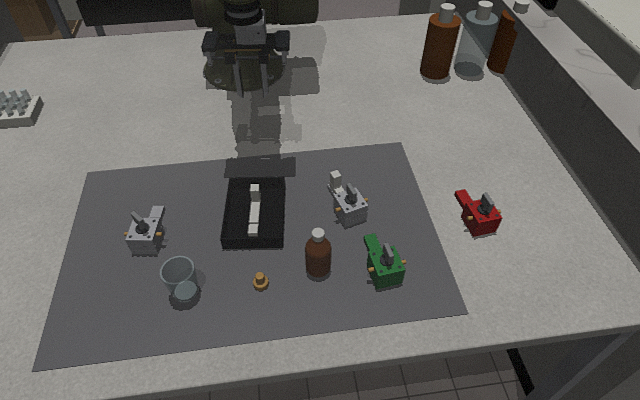

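View pics/z_top.png

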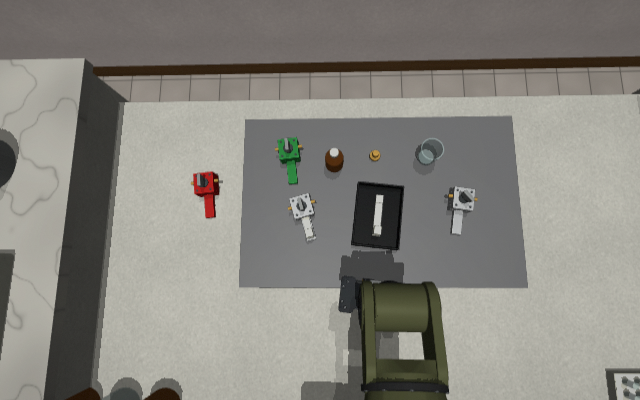

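```bash
python3 - <<'E'
import cv2,numpy as np
a=cv2.imread("pics/a_scene.png");b=cv2.imread("pics/z_scene.png")
f=lambda i:cv2.resize(i[160:230,315:385],(400,400),interpolation=cv2.INTER_CUBIC)
cv2.imwrite("pics/cmp.png",np.hstack([f(a),f(b)]))
E
```

```text
(no output)
```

View pics/cmp.png

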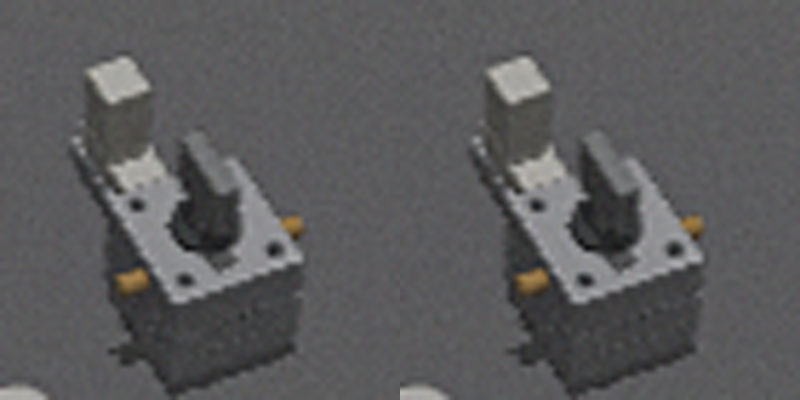

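The right-hand clamp looks the same before and after. Handing in.

```bash
python3 -c "
from cell import *
print(sign_off())"
```

```text
the job is handed in; nothing more can be done
None
```

The left-hand screw was on the clamp at y ≈ −225 mm. I undid it, drew its cartridge out, and laid it flat, tab up, in the black tray. I handed the job in at about 31.6 s; sign-off reports no verdict.

**Finding the thread:**

| Clamp | Clockwise | Counter-clockwise | Thread |
|---|---|---|---|
| y ≈ +221 mm | tight: about 0.17–0.21 N m at 0.095 rad | turned freely: about 0.15 N m at 0.147 rad | right-hand |
| y ≈ −225 mm | turned freely: about 0.06–0.13 N m up to 0.18 rad | tight: about 0.175 N m at 0.087 rad | left-hand |

Every tight trial stayed far below the 0.5 N m limit. The torque reading is noisy by a few hundredths. One reading on the way back disagreed: −0.03 N m, where about −0.12 was expected. I therefore turned that screw further clockwise, and the torque did not climb.

**Undoing and drawing:** I turned the left-hand screw about 2.3 rad clockwise. The cartridge then drew out about 80 mm with almost no force. It touched the tray floor at the expected height before I released it.

**Last checks:**
- **Cartridge:** the pictures show it lying flat in the tray, tab up.
- **Right-hand clamp:** I retightened its screw against the stop to about 0.17 N m before letting go. It looks the same before and after, and its cartridge is in place. That the screw is tight rests on the torque and the pictures, not a direct screw reading.
- **Bystanders:** the bottle, beaker and fitting look unmoved, and nothing is touching the robot.

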